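# Unclip a recording chamber, lift it off its base and hold it up level

## Task

The steel recording chamber is clipped down on its aluminium mounting base: swing both clips aside until they are off its flange, then take the chamber by its round wall and lift it straight up, at least 10 cm above the base, so that I can look at the cover glass from below. Finish holding it up there over the base, still and level, with the little anchor ring still lying flat inside it. Do not tip the chamber at any time, and leave the other things on the platform where they are.

Things in the scene. Friction and masses are not known exactly. Their poses are not given: they have to be found in the camera images.
- base: Square aluminium base plate, 170 x 170 x 10 mm, bolted to the black platform. Origin: centre of its underside, at platform level. The chamber sits centred on top inside a locating collar (radius 43.5 to 49, 3 mm high). Clip pivots at x, y (+58, +58) mm (clip_a) and (-58, -58) mm (clip_b); 5 mm bolt heads at the other corners.
- chamber: Loose steel chamber, 0.2 to 0.35 kg. Origin: centre of its underside (10 mm above the platform), z up. Flange radius 42, 4 mm thick; on it a round wall to grip, outer diameter 54, inner 46, top 28 mm above origin. Glass floor, top at 3 mm. Thin nipples stick out along its +x and -x at 17 mm, to 39 mm from the axis: +y and -y sides are free for fingers. Its x is within 10 degrees of the base's x.
- anchor: Loose flat steel anchor ring, outer diameter 34, 4 mm high, 11 g, lying flat on the cover glass inside the chamber, within about 4 mm of the middle. Origin: centre of its underside (3 mm above the chamber's origin).
- clip_a (a joint): Angle (rad) of the clip at the base's +x +y corner. 0: arm points at the chamber's centre, its end 1 mm over the flange. Grows counter-clockwise seen from above (end moves away to the base's +x side), stop at 1.9. Starts at 0 to 0.2, is off the flange from 0.6, stays where left (friction: 1 to 2 N sideways at the pin moves it).
- clip_a_pin (a point): Centre of the top of clip_a's upright white nylon finger pin, 44 mm above the platform: diameter 12, standing 26 mm above the steel arm (arm 14 wide, 3 thick, top 18 mm above the platform); its lowest 3 mm is a foot of diameter 14. It lies 30 mm from the pivot axis; the arm's end is 48 mm from it. It moves in a circle with the clip.
- clip_a_pivot (a point): Point on the pivot axis of clip_a at the underside of its arm, 15 mm above the platform; a screw head of 19 mm diameter tops it at 22 mm.
- clip_b (a joint): The same for the clip at the base's -x -y corner: 0 pointing at the chamber's centre, grows counter-clockwise seen from above (end moves away to the base's -x side), stop at 1.9, starts at 0 to 0.2, off the flange from 0.6.
- clip_b_pin (a point): Centre of the top end of the finger pin of clip_b, the same as that of clip_a, 44 mm above the platform.
- clip_b_pivot (a point): Point on the pivot axis of clip_b, 15 mm above the platform.
- spare_bath: Bystander: a plain steel ring 54 mm wide, 20 mm high, with no flange. Origin at the centre of its underside.
- dish: Bystander: clear lidded culture dish, 38 mm wide, 13 mm high. Origin at the centre of its underside.
- tweezers: Bystander: steel tweezers 125 mm long, 6 mm high, lying along their x. Origin under their middle.
- lens_can: Bystander: clear screw can with black lid, 45 mm wide, 61 mm high. Origin at the centre of its underside.
- glass_box: Bystander: small flat box for cover glasses, 60 x 36 x 26 mm. Origin at the centre of its underside.
- vial: Bystander: small bottle, 28 mm wide, 55 mm high. Origin at the centre of its underside.
- driver: Bystander: screwdriver with black handle, 150 mm long, lying on the platform. Origin on its length.
- objective: Bystander: microscope objective lens standing nose up, 31 mm wide, 46 mm high. Origin at the centre of its underside.
There are look-alikes about, which are no part of the job. Leave any yellow look-alike of the base alone.

How it is judged:
On the way, in this order (a step that is already met when the one before it is completed fails the run):
1. both clips are swung off the flange while the chamber still sits in its base (value of joint each of clip_a, clip_b above 0.6 rad and height (world z) of chamber below 0.016 m), for 0.2 s.
2. the chamber is lifted clear of its base, level, by the gripper (height (world z) of chamber above 0.05 m and angle between chamber's own z axis and vertical below 0.14 rad and contact force between chamber and the fingers above 0.5 N), for 0.2 s.
At the end, for the whole second after the job is handed in: Chamber held by the gripper, underside 105 to 350 mm above the platform, within 50 mm of the base centre, tilt under 0.09 rad, under 20 mm/s and 0.15 rad/s, off the base; anchor underside 0 to 6 mm above the chamber underside; both clips past 0.6 rad; all through the last second (height (world z) of chamber between 0.105 and 0.35 m and horizontal distance between chamber and base below 0.05 m and angle between chamber's own z axis and vertical below 0.09 rad and linear speed of chamber below 0.02 m/s and angular speed of chamber below 0.15 rad/s and contact force between chamber and the fingers above 0.5 N and contact force between chamber and base below 0.05 N and z of anchor in the frame of chamber between 0 and 0.006 m and value of joint each of clip_a, clip_b above 0.6 rad); the arm keeps its last pose, push and grip.
It fails at once if the chamber is tipped by more than 15 degrees (angle between chamber's own z axis and vertical above 0.26 rad).
It fails at once if another thing on the platform is moved by more than 25 mm (distance of any of spare_bath, dish, tweezers, lens_can, glass_box, vial, driver, objective from where it was at the start of the episode above 0.025 m).
It also fails if it takes over 64 s, if anything falls off the work surface, if the arm or the gripper's body presses on something with over 40 N, if the wrist force passes 120 N, or if a joint passes its speed limit or range.

## Robot

A 7-joint arm with a two-finger parallel gripper is mounted at the origin on the work surface. World frame = base frame: x ahead of the robot, y to its left, z up, the work surface at z = 0. Lengths are in m, angles in rad, forces in N, time in s.
With the tool pointing down it reaches from about 0.4 to 0.85 m from the base axis. Payload 10.4 kg.
Tool frame: the origin (TCP) lies on the centre line of the jaws, within the pads' length; the fingertips stand 8 mm ahead of it and the grasp point (between the pads) lies 11 mm behind it; y points along the fingers, z is the direction in which the jaws open and shut, and the axes are right-handed (so a half turn about y gives the same grasp; the last joint's range is limited). The gripper opens to 87 mm and grips with 3 to 60 N. Pads are 19 mm wide; open, the fingers measure 117 mm over their backs; the gripper's body (75 mm by 190 mm) begins 51 mm behind the grasp point.
Start: joints at [-1.37, 0.332, -0.065, 1.46, 0.022, 1.35, -0.088], TCP at [0.139, 0.609, 0.194] pointing down, gripper open.
Joint ranges: [-2.6, 2.6], [-0.5, 2.12], [-1.47, 1.34], [0.16, 2.42], [-1.27, 4.41], [0.06, 2.06], [-2.6, 2.6]. Speed limits (rad/s): [2.22, 2.22, 2.79, 2.79, 3.14, 3.14, 3.14].

## Interface

Orientations are given as a unit quaternion [w, x, y, z].
In Python, from cell import bot, set_gripper, planner, vision gives the robot as it stands. Calls block until the motion is done:
- bot.reach(position, orientation): joint-space move of the TCP to a pose.
- bot.movel(position, frame=None, vel=0.15, until_force=None): straight line of the TCP; frame=None keeps the orientation; vel is the mean speed in m/s. With until_force (N) it stops when the force on the tool has changed by that much, and returns True; else False.
- bot.move_j(angles): joint-space move.
- set_gripper(opening, squeeze=None): opening from 0.0 (shut) to 1.0 (fully open); squeeze is the grip in N (None keeps the last); returns when the fingers have stopped.
- bot.wait(seconds).
- planner.ik(position, orientation): joint angles nearest the present ones, or None.
- bot.state(): the state.
- vision.read_camera(name): name is "side" or "top" or "wrist"; returns (picture, depth): 384x512x3 uint8, red, green, blue; 384x512 float32, m along the optical axis (not along the pixel's ray), 0 where there is no reading.
- vision.get_calibration(name): a dict with "fovy" (degrees; the focal length in pixels is half the picture's height over the tangent of half this angle, whatever the lens; pixels are square), "cx", "cy" (the principal point, pixels), "dist_coeffs" ([k1, k2, p1, p2, k3] as OpenCV has them; the pictures are not rectified), "R" (3x3) and "t" (3): a world point X has camera coordinates R X + t. Camera axes: x right, y down, z forward; pixel columns grow to the right and rows downward; lengths in m; the calibration is good to about 2 mm. A picture is of the moment at which its call begins: read the wrist's pose just before it. get_calibration takes no time and is no camera call; for the wrist camera it gives the pose at the moment of the call.
A pose or a line that the arm cannot do raises bot.MotionError and nothing moves.
- bot.close_job(): hands the job in, once; it reports no verdict.
The state is a dict: "t": time; "q": joint angles; "joint_vel": joint speeds; "tau": joint torques, N m; "tcp_pos": TCP position; "orientation": TCP orientation; "ft_force": force on the tool from outside, world axes, zero at the start; "ft_torque": the same for the moment, N m; "opening": opening from 0.0 (shut) to 1.0 (fully open).
Only numpy, scipy, OpenCV 4.12 (cv2) and the standard library are available. Lean on these libraries where they do the work, as an engineer would, in place of code of your own. Each camera call takes 0.05 s, during which the arm holds its last target.

## Working session

There is one attempt and no reset: what is moved stays moved. The work goes in short steps, each a Python script; the robot and the scene stay as the last script left them, time stands still between calls to the robot, and variables do not carry over. Pictures are saved under pics/ and viewed, and the job is handed in when it is done.

```bash
ls; mkdir -p pics; python3 - <<'E'
from cell import bot,vision
import cv2,numpy as np
for n in("side","top","wrist"):
    c=vision.get_calibration(n)
    p,d=vision.read_camera(n)
    cv2.imwrite(f"pics/{n}0.png",p[:,:,::-1]); np.save(f"pics/{n}0.npy",d); np.save(f"pics/{n}0rgb.npy",p)
    print(n,c)
print(bot.state())
E
```

```text
pics
side {'fovy': 50.02729880387119, 'cx': 258.22263419956454, 'cy': 189.26554709196566, 'dist_coeffs': array([-0.05990785,  0.        ,  0.        ,  0.        ,  0.        ]), 'R': array([[-0.98858319, -0.14954024,  0.01846619],
       [-0.09173888,  0.50013817, -0.86107246],
       [ 0.11952934, -0.85293583, -0.50814684]]), 't': array([0.52900793, 0.11028327, 1.29281387])}
top {'fovy': 52.80827388502524, 'cx': 261.25548719892237, 'cy': 189.8494583113764, 'dist_coeffs': array([-0.10499357,  0.        ,  0.        ,  0.        ,  0.        ]), 'R': array([[ 0.01166966, -0.99988201, -0.009989  ],
       [-0.98418398, -0.00971936, -0.1768825 ],
       [ 0.17676454,  0.01189518, -0.98418128]]), 't': array([-0.00449421,  0.54420376,  0.98514452])}
wrist {'fovy': 69.2398218202038, 'cx': 253.5511486879015, 'cy': 192.7668556929135, 'dist_coeffs': array([0.0100904, 0.       , 0.       , 0.       , 0.       ]), 'R': array([[ 2.20798923e-01,  9.75319128e-01, -6.59421685e-04],
       [ 9.40559471e-01, -2.12750821e-01,  2.64735659e-01],
       [ 2.58061460e-01, -5.90735736e-02, -9.64320795e-01]]), 't': array([-0.62441648, -0.03303566,  0.38817097])}
{'t': 0.15, 'q': array([-1.36959372,  0.33275078, -0.06470881,  1.46070938,  0.02161479,
        1.34988943, -0.08850437]), 'joint_vel': array([ 4.86256974e-04, -2.05151270e-03, -9.16157472e-05, -3.41117331e-03,
        9.93545684e-04,  1.60992940e-03, -2.25277389e-05]), 'tau': array([ 1.82484919e-04, -6.23627114e+01,  2.44285417e-02, -3.90144932e+01,
       -6.12538378e-02,  3.71953589e-02,  7.41833287e-05]), 'tcp_pos': array([0.13864486, 0.60911683, 0.19374034]), 'orientation': array([-0.70231061,  0.70305951, -0.07897555,  0.07893034]), 'ft_force': array([ 0.65000005, -0.28214944, -0.11417104]), 'ft_torque': array([-0.03403327,  0.00589729, -0.00395126]), 'opening': 0.999020721206049}
```

View pics/top0.png

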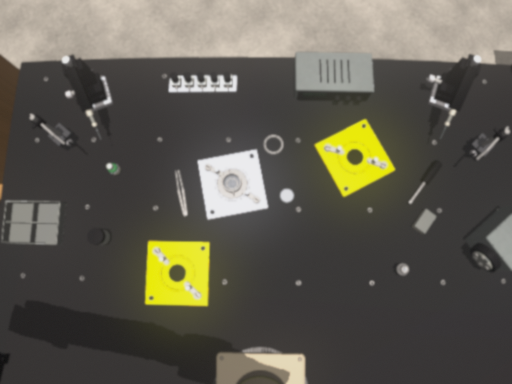

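View pics/side0.png

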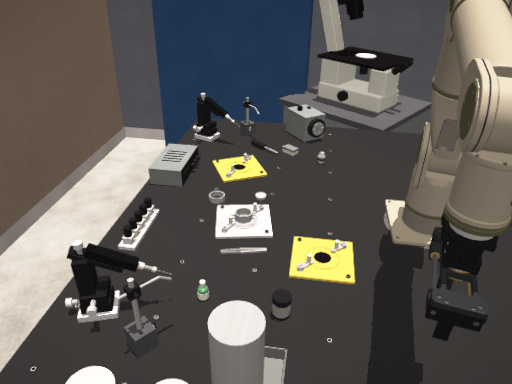

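View pics/wrist0.png

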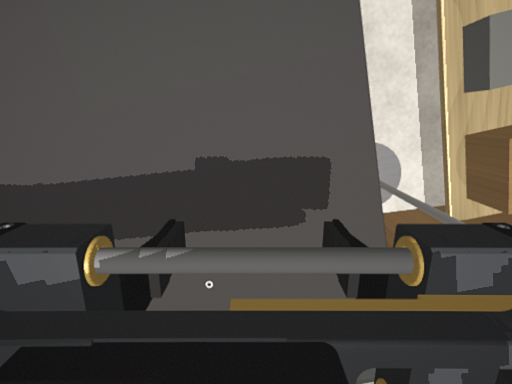

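The top view shows three candidates for the base. The aluminium/white one at (233,184) holds the steel chamber; the yellow look-alikes are at (355,157) and (178,273). For the chamber, the choices are the flanged ring at (232,183) and the plain spare ring at (274,144). I choose the aluminium base and the chamber on it, and I'll check that in a close crop.

```bash
cat > h.py <<'E'
import numpy as np,cv2
from cell import bot,set_gripper,planner,vision
def K(c,h=384):
    f=h/2/np.tan(np.radians(c["fovy"])/2)
    return np.array([[f,0,c["cx"]],[0,f,c["cy"]],[0,0,1.]])
def ray(c,px,z):
    px=np.asarray(px,float).reshape(-1,1,2)
    u=cv2.undistortPoints(px,K(c),c["dist_coeffs"]).reshape(-1,2)
    d=np.c_[u,np.ones(len(u))]@c["R"]; o=-c["R"].T@c["t"]
    s=(np.asarray(z)-o[2])/d[:,2]
    return o+d*s[:,None]
def proj(c,X):
    rv=cv2.Rodrigues(c["R"])[0]
    return cv2.projectPoints(np.asarray(X,float).reshape(-1,1,3),rv,c["t"],K(c),c["dist_coeffs"])[0].reshape(-1,2)
def crop(p,x0,x1,y0,y1,s,name):
    cv2.imwrite(name,cv2.resize(p[y0:y1,x0:x1,::-1],None,fx=s,fy=s,interpolation=cv2.INTER_CUBIC))
def snap(n,name):
    c=vision.get_calibration(n);p,d=vision.read_camera(n)
    cv2.imwrite(name,p[:,:,::-1]);np.save(name[:-4]+"d.npy",d);np.save(name[:-4]+"p.npy",p)
    import pickle;pickle.dump(c,open(name[:-4]+".pkl","wb"))
    return c,p,d
E
python3 - <<'E'
from h import *
p=np.load("pics/top0rgb.npy");crop(p,185,285,135,225,7,"pics/topc.png")
p=np.load("pics/side0rgb.npy");crop(p,200,290,180,260,7,"pics/sidec.png")
c=vision.get_calibration("top")
print(ray(c,[[198,161],[257,150],[268,208],[207,219],[232,183]],[.01,.01,.01,.01,.03]))
w=vision.get_calibration("wrist");o=-w["R"].T@w["t"];print("cam",o,w["R"][2])
from scipy.spatial.transform import Rotation as R
q=bot.state()["orientation"];print(R.from_quat(np.r_[q[1:],q[0]]).as_matrix())
E
```

```text
[[ 0.63220524  0.18158167  0.01      ]
 [ 0.66558578  0.01521766  0.01      ]
 [ 0.50058738 -0.01730896  0.01      ]
 [ 0.46827593  0.14998567  0.01      ]
 [ 0.56577703  0.08180297  0.03      ]]
cam [0.06877462 0.62493294 0.38276732] [ 0.25809342 -0.05887789 -0.96432421]
[[ 9.75065729e-01 -1.81797348e-04  2.21916182e-01]
 [-2.21916250e-01 -1.04533299e-03  9.75065170e-01]
 [ 5.47120428e-05 -9.99999437e-01 -1.05961216e-03]]
```

View pics/topc.png

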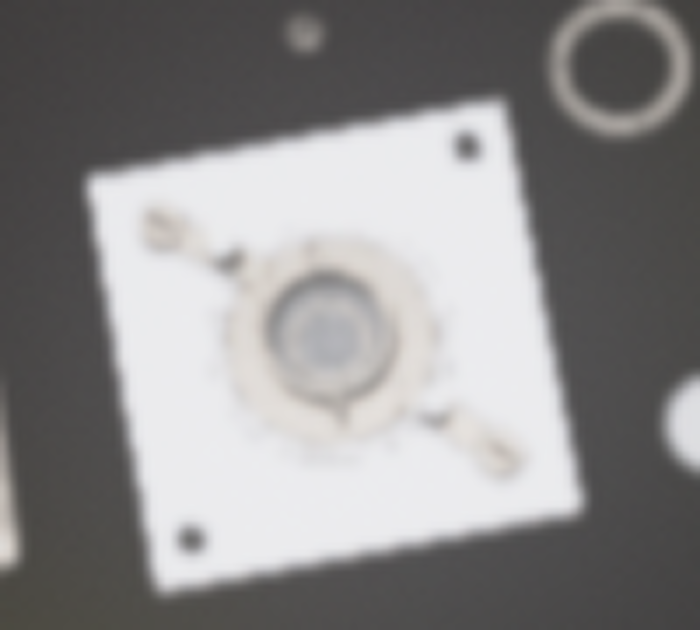

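View pics/sidec.png

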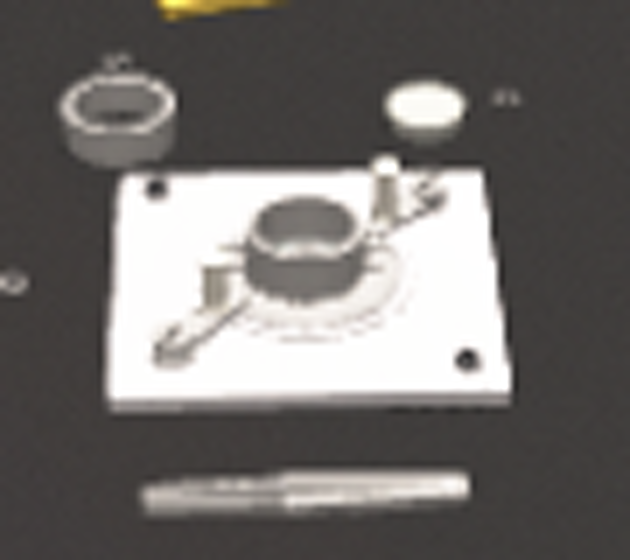

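The crop confirms it. The aluminium base with the flanged, nippled chamber has its clips at image upper left and lower right. Its centre is at about (0.567, 0.082), with a yaw of about 11°. Before I move, I'm checking how high the obstacles stand.

```bash
python3 - <<'E'
from h import *
c=vision.get_calibration("side");d=np.load("pics/side0.npy")
for px in [(237,330),(237,312),(90,260),(140,320),(200,290),(282,300),(110,255),(165,272)]:
    u=cv2.undistortPoints(np.array([[px]],float),K(c),c["dist_coeffs"]).ravel();z=d[px[1],px[0]]
    print(px,z,c["R"].T@(np.r_[u,1]*z-c["t"]))
from scipy.spatial.transform import Rotation as R
s=bot.state();q=planner.ik([0.617,0.071,0.27],s["orientation"]);print(q)
q2=planner.ik([0.139,0.609,0.32],s["orientation"]);print(q2)
E
```

```text
(237, 330) 0.15175568 [0.39969349 1.024528   0.6198536 ]
(237, 312) 0.15895763 [0.40133262 1.01613548 0.62015324]
(90, 260) 0.87640905 [0.8278494  0.50961923 0.15878207]
(140, 320) 0.8407567 [0.69577846 0.58117413 0.07777053]
(200, 290) 0.97963065 [0.61123724 0.43242987 0.03425993]
(282, 300) 0.9186096 [0.4128586  0.45935405 0.06248871]
(110, 255) 0.885171 [0.78948829 0.49117967 0.16346681]
(165, 272) 0.95242584 [0.6892337  0.4430367  0.08834022]
[-0.63992116  0.32414654  0.59527795  1.37742776 -0.17905736  1.49431816
  1.29167124]
[-1.3773441   0.30422188 -0.05680286  1.23788766  0.01697981  1.60100038
 -0.08403199]
```

```bash
python3 - <<'E'
from h import *
s=bot.state();o=s["orientation"]
bot.movel([0.139,0.609,0.30])
bot.reach([0.617,0.071,0.27],o)
bot.wait(.3)
snap("wrist","pics/w1.png");s=bot.state();print(s["t"],s["tcp_pos"],s["q"])
E
```

```text
3.9083 [0.61698269 0.07117871 0.26997916] [-0.67356461  0.33100962  0.64203385  1.37919917 -0.19540389  1.49555733
  1.30410909]
```

View pics/w1.png

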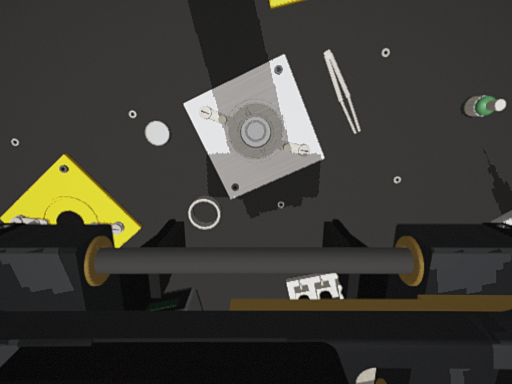

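The wrist view shows the base centred at about (255,128), clips at (212,115) and (297,149), and the chamber ring at (256,131). I'll enlarge it to measure.

```bash
python3 - <<'E'
from h import *
p=np.load("pics/w1p.npy");crop(p,180,330,50,205,5,"pics/w1c.png")
E
```

```text
(no output)
```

View pics/w1c.png

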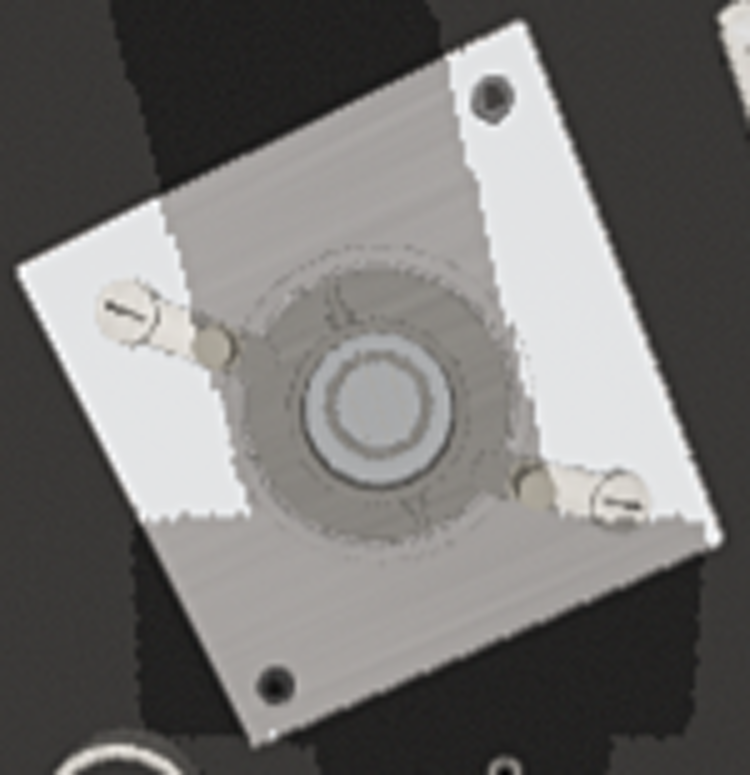

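```bash
python3 - <<'E'
from h import *
import pickle
c=pickle.load(open("pics/w1.pkl","rb"))
def f(l,z):
    a=(np.array(l,float)+.5)/5-.5+[180,50]; return ray(c,a,z)[:,:2]
C=f([(18,268),(522,20),(720,542),(255,745)],.01);print("corners",C.round(4).tolist(),C.mean(0))
for i in range(4):
    e=C[(i+1)%4]-C[i];print(np.linalg.norm(e),np.degrees(np.arctan2(e[1],e[0])))
P=f([(127,312),(620,500)],.022);Q=f([(215,348),(537,487)],.044)
print("piv",P,P.mean(0));print("pin",Q)
cen=P.mean(0)
for i in(0,1):
    a=np.arctan2(*(cen-P[i])[::-1]);b=np.arctan2(*(Q[i]-P[i])[::-1]);print("clip",np.linalg.norm(Q[i]-P[i]),np.linalg.norm(P[i]-cen),np.degrees(a),(b-a+np.pi)%(2*np.pi)-np.pi)
print("bolts",f([(493,98),(275,685)],.015),f([(493,98),(275,685)],.015).mean(0))
print("chamber",f([(378,411)],.026), f([(378,411)],.038))
N=f([(338,300),(415,520)],.027);e=N[0]-N[1];print("nip",N,N.mean(0),np.linalg.norm(e),np.degrees(np.arctan2(e[1],e[0])))
ct=vision.get_calibration("top")
E
```

```text
corners [[0.5043, -0.0142], [0.4704, 0.15], [0.6354, 0.1831], [0.6687, 0.0198]] [0.5697039  0.08466218]
0.16775107986968027 101.66254610286606
0.16822599638742036 11.321332821535272
0.16666190057056537 -78.4612193878227
0.16786302756931062 -168.30750656051458
piv [[0.52478193 0.01688032]
 [0.61309663 0.15210849]] [0.56893928 0.0844944 ]
pin [[0.54108165 0.04250533]
 [0.60058176 0.1255527 ]]
clip 0.03036975990067199 0.0807560274665411 56.85228519934417 0.012005061179773957
clip 0.029356971393622994 0.08075602746654105 -123.14771480065578 0.13813848097037074
bolts [[0.48986067 0.13702969]
 [0.64881237 0.03192346]] [0.56933652 0.08447657]
chamber [[0.56968554 0.08435152]] [[0.56905986 0.08442694]]
nip [[0.53553183 0.07981163]
 [0.6043987  0.08831897]] [0.56996527 0.0840653 ] 0.0693903503429176 -172.95775020542897
```

```bash
cat >> h.py <<'E'
from scipy.spatial.transform import Rotation as Ro
def ori(yaw): # tool x at yaw, tool y down
    x=np.array([np.cos(yaw),np.sin(yaw),0]);y=np.array([0,0,-1.]);z=np.cross(x,y)
    q=Ro.from_matrix(np.c_[x,y,z]).as_quat();return np.r_[q[3],q[:3]]
CEN=np.array([0.5692,0.0843]);YB=np.radians(11.5);YC=np.radians(7.0)
def rot(a):return np.array([[np.cos(a),-np.sin(a)],[np.sin(a),np.cos(a)]])
def push(side,th0,zt=0.041,th1=1.15): # side 0: +x+y clip, 1: opposite
    s=1 if side==0 else -1
    piv=CEN+s*rot(YB)@[.058,.058]
    xh=s*rot(YC)[:,0];yh=s*rot(YC)[:,1]
    pin=lambda t:piv+s*.03*(rot(YB+np.pi*5/4+t)[:,0])
    tan=lambda t:s*rot(YB+np.pi*7/4+t)[:,0]
    pts=[]
    st=pin(th0)-.030*tan(th0)
    for t in np.linspace(th0,th1,7):
        off=.008*max(0,1-(t-th0)/.7)
        pts.append(pin(t)-.0155*xh+off*yh)
    return st,pts
E
python3 - <<'E'
from h import *
st,pts=push(0,.14);print(st-CEN,np.array(pts)-CEN)
set_gripper(0.0)
print(bot.state()["opening"])
bot.reach([*st,.12],ori(YC))
print(bot.state()["tcp_pos"])
print(bot.movel([*st,.041],vel=.1,until_force=5),bot.state()["tcp_pos"],bot.state()["ft_force"])
snap("wrist","pics/w2.png");snap("side","pics/s2.png")
p=np.load("pics/s2p.npy");crop(p,170,310,150,270,5,"pics/s2c.png")
print(bot.state()["t"])
E
```

```text
[0.0052847 0.0542218] [[0.01600766 0.04736798]
 [0.02096189 0.04367918]
 [0.02614752 0.04080628]
 [0.03142458 0.03877651]
 [0.03665051 0.03759328]
 [0.04148691 0.03884303]
 [0.04595827 0.0411774 ]]
0.0036989892250771455
[0.5757786  0.13779931 0.12152042]
False [0.57502381 0.13857524 0.04166426] [ 0.19863962  0.44753033 -0.14764061]
7.1917
```

View pics/s2c.png

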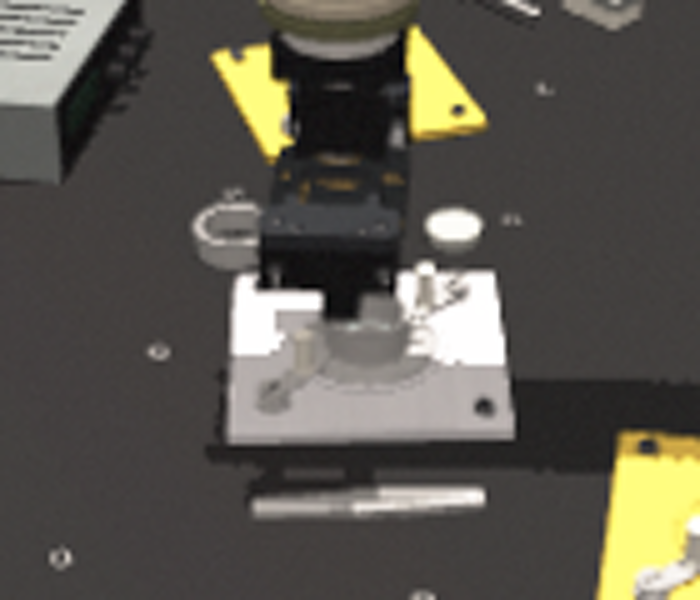

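View pics/w2.png

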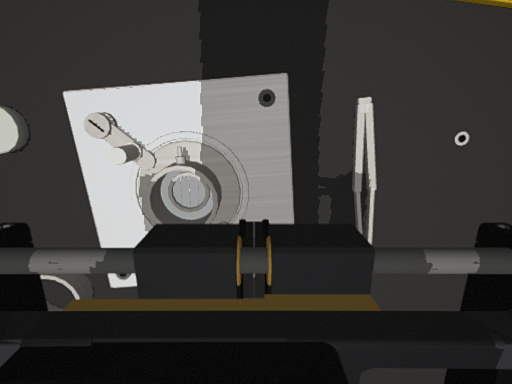

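The tip is lowered beside the chamber (side crop (345,315)) behind pin A (crop (300,350)), with no contact so far. Next I push along the arc.

```bash
python3 - <<'E'
from h import *
st,pts=push(0,.14)
for q in pts:
    r=bot.movel([*q,.041],vel=.06,until_force=20);s=bot.state()
    print(r,np.round(s["tcp_pos"][:2]-q,4),s["ft_force"].round(1),s["t"])
    if r: break
snap("side","pics/s3.png")
p=np.load("pics/s3p.npy");crop(p,170,310,150,270,5,"pics/s3c.png")
E
```

```text
False [ 0.0005 -0.0006] [ 0.8 -0.3  0.1] 7.55
False [ 0.0002 -0.0004] [-0.1 -0.1  0.5] 7.8
False [ 0.0003 -0.0003] [-0.2  0.6 -0.2] 8.05
False [ 0.0003 -0.0002] [ 0.4  0.4 -0.5] 8.3
False [ 0.0003 -0.0002] [-0.1 -1.2 -0.3] 8.55
False [0.0002 0.0002] [-0.6 -0.3 -0.7] 8.8
False [0.0002 0.0003] [-0.7 -0.7  0.3] 9.05
```

View pics/s3c.png

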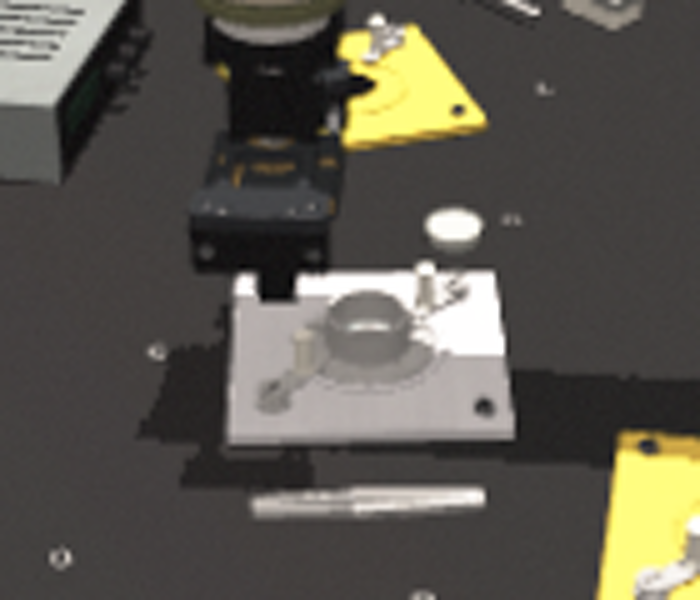

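The finger missed pin A, and in the crop it appears behind or above it at (277,298). I'll project the expected tip to find the discrepancy.

```bash
python3 - <<'E'
from h import *
s=bot.state();t=s["tcp_pos"];print(t)
c=vision.get_calibration("side")
def cr(X):return ((proj(c,X)-[170,150])*5).round(0).tolist()
print("tip",cr([t-[0,0,.008]]),"tcp",cr([t]))
st,pts=push(0,.14)
piv=CEN+rot(YB)@[.058,.058]
print("pivA",cr([[*piv,.022]]),"pin",cr([[.6006,.1256,.044]]),"chamber top",cr([[*CEN,.038]]))
pb=CEN-rot(YB)@[.058,.058];print("pivB",cr([[*pb,.022]]))
w=vision.get_calibration("wrist");print(proj(w,[t,t-[0,0,.008]]),-w["R"].T@w["t"]-t)
R=Ro.from_quat(np.r_[s["orientation"][1:],s["orientation"][0]]).as_matrix();print(R.round(3))
snap("wrist","pics/w3.png");d=np.load("pics/s3d.npy")
for px in[(225,206),(225,208),(224,200)]:
    u=cv2.undistortPoints(np.array([[px]],float),K(c),c["dist_coeffs"]).ravel();z=d[px[1],px[0]]
    print(px,z,c["R"].T@(np.r_[u,1]*z-c["t"]))
E
```

```text
[0.6152152  0.12556482 0.04094076]
tip [[280.0, 342.0]] tcp [[280.0, 331.0]]
pivA [[272.0, 383.0]] pin [[303.0, 330.0]] chamber top [[367.0, 306.0]]
pivB [[455.0, 276.0]]
[[253.96531975 219.21670397]
 [253.94521109 215.42040386]] [-0.07116151 -0.00921956  0.18901963]
[[ 0.993 -0.    -0.122]
 [ 0.122 -0.     0.993]
 [-0.    -1.    -0.   ]]
(225, 206) 1.2079178 [0.61488744 0.13553359 0.08421128]
(225, 208) 1.2119355 [0.61513517 0.13518559 0.07694708]
(224, 200) 1.1062028 [0.59912305 0.21132159 0.15345969]
```

View pics/w3.png

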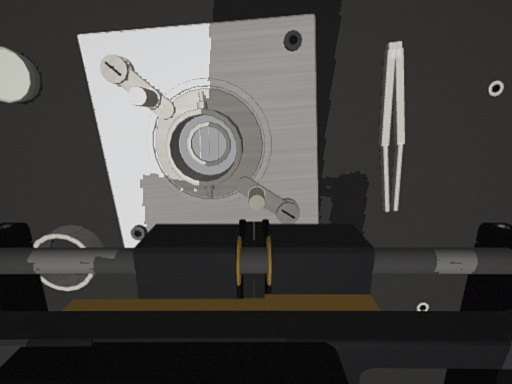

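```bash
python3 - <<'E'
from h import *
import pickle
for n,cols in(("w1",(160,168,176,180,328,335,342,350)),("w3",(240,243,250,254,260,266,269))):
    d=np.load(f"pics/{n}d.npy")
    for u in cols: print(n,u,[(r,round(float(d[r,u]),3)) for r in range(214,262,4)])
p=np.load("pics/w1p.npy");a=p[200:300,130:380]
p3=np.load("pics/w3p.npy")[200:300,130:380]
b=np.vstack([a,p3]);b=np.clip(b.astype(float)*2.5,0,255).astype(np.uint8)
cv2.imwrite("pics/fing.png",cv2.resize(b[:,:,::-1],None,fx=3,fy=3))
p=np.load("pics/s3p.npy")[190:220,200:250]
cv2.imwrite("pics/fing2.png",cv2.resize(np.clip(p[:,:,::-1].astype(float)*1.5,0,255).astype(np.uint8),None,fx=12,fy=12,interpolation=cv2.INTER_NEAREST))
E
```

```text
w1 160 [(214, 0.489), (218, 0.49), (222, 0.491), (226, 0.494), (230, 0.155), (234, 0.15), (238, 0.146), (242, 0.145), (246, 0.138), (250, 0.084), (254, 0.084), (258, 0.083)]
w1 168 [(214, 0.488), (218, 0.489), (222, 0.167), (226, 0.161), (230, 0.157), (234, 0.154), (238, 0.148), (242, 0.145), (246, 0.145), (250, 0.085), (254, 0.083), (258, 0.085)]
w1 176 [(214, 0.488), (218, 0.488), (222, 0.171), (226, 0.165), (230, 0.159), (234, 0.156), (238, 0.155), (242, 0.156), (246, 0.156), (250, 0.086), (254, 0.084), (258, 0.083)]
w1 180 [(214, 0.487), (218, 0.49), (222, 0.171), (226, 0.163), (230, 0.164), (234, 0.165), (238, 0.164), (242, 0.165), (246, 0.166), (250, 0.086), (254, 0.083), (258, 0.084)]
w1 328 [(214, 0.488), (218, 0.49), (222, 0.0), (226, 0.164), (230, 0.163), (234, 0.163), (238, 0.162), (242, 0.163), (246, 0.163), (250, 0.086), (254, 0.085), (258, 0.083)]
w1 335 [(214, 0.489), (218, 0.49), (222, 0.168), (226, 0.165), (230, 0.158), (234, 0.154), (238, 0.149), (242, 0.148), (246, 0.149), (250, 0.085), (254, 0.084), (258, 0.083)]
w1 342 [(214, 0.488), (218, 0.491), (222, 0.493), (
[... 813 characters left out ...]
)]
w3 254 [(214, 0.233), (218, 0.236), (222, 0.171), (226, 0.165), (230, 0.158), (234, 0.153), (238, 0.15), (242, 0.151), (246, 0.151), (250, 0.086), (254, 0.084), (258, 0.0)]
w3 260 [(214, 0.235), (218, 0.236), (222, 0.171), (226, 0.164), (230, 0.159), (234, 0.154), (238, 0.149), (242, 0.144), (246, 0.139), (250, 0.085), (254, 0.084), (258, 0.083)]
w3 266 [(214, 0.235), (218, 0.235), (222, 0.166), (226, 0.162), (230, 0.155), (234, 0.15), (238, 0.144), (242, 0.091), (246, 0.092), (250, 0.085), (254, 0.084), (258, 0.083)]
w3 269 [(214, 0.234), (218, 0.235), (222, 0.235), (226, 0.091), (230, 0.089), (234, 0.09), (238, 0.085), (242, 0.083), (246, 0.082), (250, 0.081), (254, 0.081), (258, 0.08)]
```

View pics/fing.png

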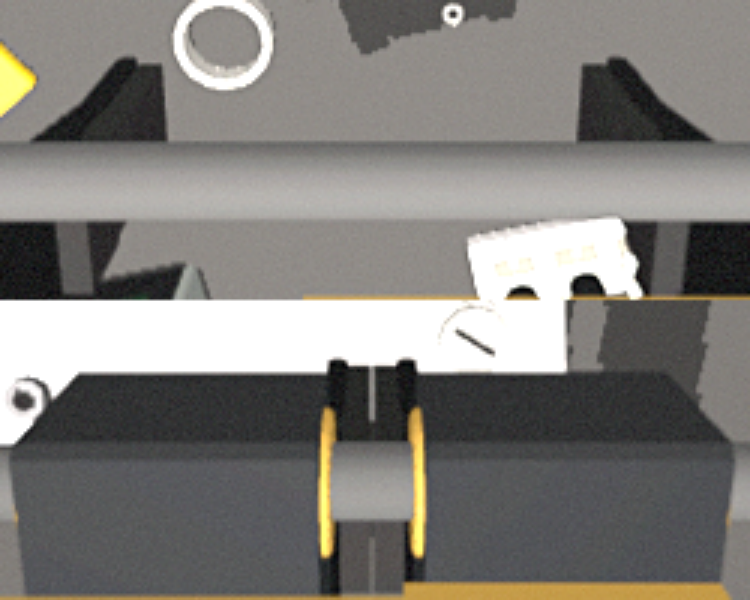

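View pics/fing2.png

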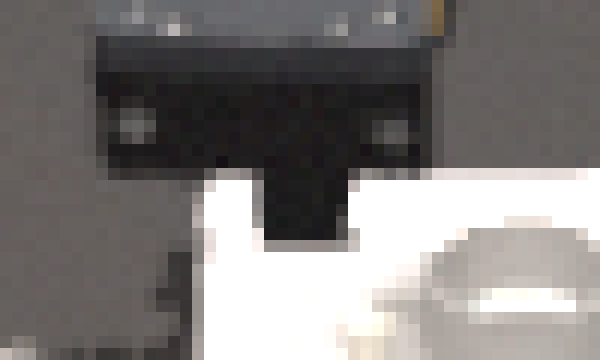

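The wrist depth (tip 0.160 m below the camera, TCP 0.189 m) and the side depth (tip at z≈0.070 with TCP at 0.041) agree. The fingertips are really about 29 mm behind the reported TCP, not 8 mm ahead of it, so the finger passed over the pin without touching. I'll redo the push with that offset, guarding the descent with force.

```bash
python3 - <<'E'
from h import *
st,pts=push(0,.14)
bot.movel([*st,.041],vel=.15)
print(bot.movel([*st,.005],vel=.06,until_force=4),bot.state()["tcp_pos"],bot.state()["ft_force"])
snap("side","pics/s4.png")
p=np.load("pics/s4p.npy");crop(p,170,310,150,270,5,"pics/s4c.png")
print(bot.state()["t"])
E
```

```text
False [0.57471351 0.13845975 0.00513821] [-0.11469206  0.02496071  0.03877522]
10.3833
```

View pics/s4c.png

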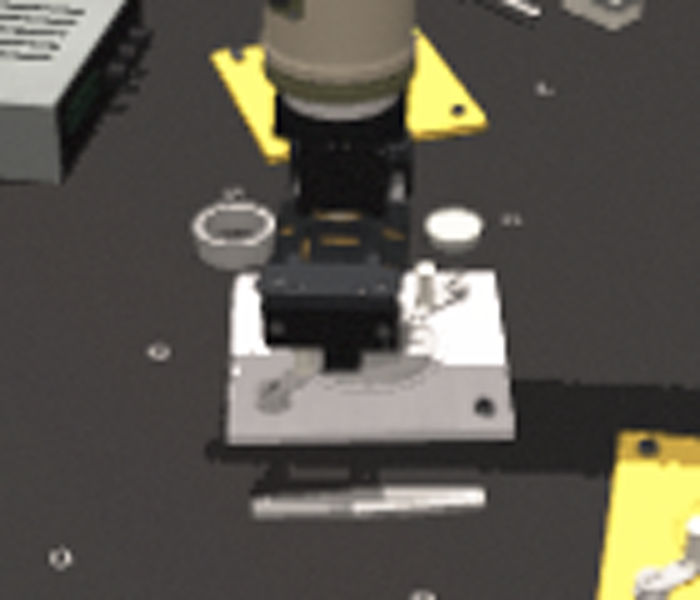

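The tip is now at crop (345,367), at pin height and just to the right of pin A (305,358). Pushing now.

```bash
python3 - <<'E'
from h import *
st,pts=push(0,.14)
for q in pts:
    r=bot.movel([*q,.005],vel=.05,until_force=15);s=bot.state()
    print(r,np.round(s["tcp_pos"][:2]-q,4),s["ft_force"].round(1),s["t"])
    if r: break
snap("side","pics/s5.png")
p=np.load("pics/s5p.npy");crop(p,170,310,150,270,5,"pics/s5c.png")
E
```

```text
False [ 0.0004 -0.0004] [ 0.2 -0.   0.1] 10.7917
False [ 0.0002 -0.0004] [ 0.2  0.5 -0.1] 11.0667
False [ 0.0003 -0.0003] [ 0.7  0.6 -1.3] 11.3333
False [ 0.0004 -0.0003] [-0.8 -0.3 -0.1] 11.6
False [ 0.0004 -0.0001] [ 0.4  0.1 -0.5] 11.8583
False [0.0004 0.0001] [ 0.  -0.3 -0.6] 12.1083
False [0.0003 0.0003] [ 0.3 -0.   0.4] 12.3583
```

View pics/s5c.png

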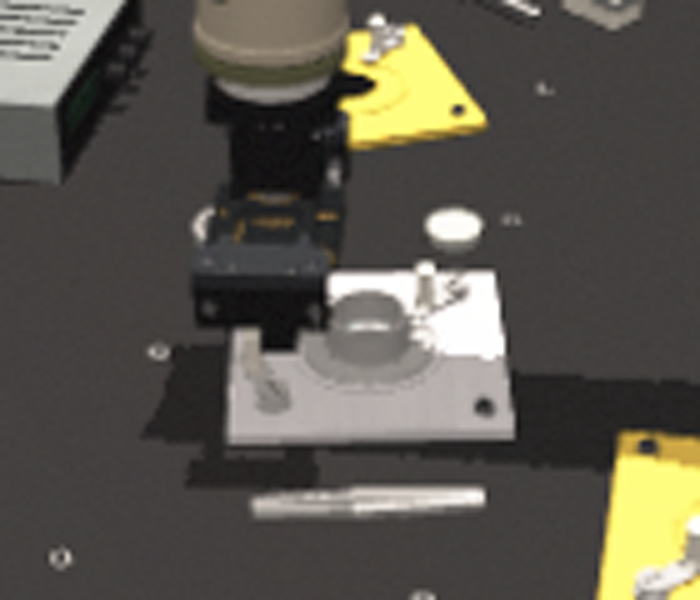

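Clip A is swung well clear: its pin moved from crop (305,350) to (250,340). Next is clip B, the mirror image.

```bash
python3 - <<'E'
from h import *
t=bot.state()["tcp_pos"]
bot.movel([t[0]-.004,t[1],.005],vel=.05)
bot.movel([t[0]-.004,t[1],.05],vel=.15)
st,pts=push(1,.01)
bot.movel([*st,.05],vel=.2)
print(bot.movel([*st,.005],vel=.06,until_force=4),bot.state()["tcp_pos"][:2]-st)
for q in pts:
    r=bot.movel([*q,.005],vel=.05,until_force=15);s=bot.state()
    print(r,np.round(s["tcp_pos"][:2]-q,4),s["ft_force"].round(1),s["t"])
    if r: break
bot.movel([q[0]+.004,q[1],.005],vel=.05)
bot.movel([q[0]+.004,q[1],.06],vel=.15)
snap("wrist","pics/w6.png")
print(bot.movel([.62,.08,.20],vel=.25)) 
set_gripper(1.0)
snap("wrist","pics/w7.png");print(bot.state()["t"])
p=np.load("pics/w7p.npy");crop(p,150,350,30,220,4,"pics/w7c.png")
E
```

```text
False [ 2.89969996e-04 -7.50298373e-05]
False [-0.0002  0.0006] [-0.1 -0.5  0.1] 15.1333
False [-0.0003  0.0004] [ 0.4  0.2 -0.5] 15.425
False [-0.0004  0.0003] [-0.1  0.4  0.5] 15.7083
False [-0.0004  0.0003] [ 0.3  0.7 -0.6] 15.9917
False [-0.0004  0.0001] [-0.1  0.  -0.2] 16.2583
False [-0.0004 -0.0002] [0.7 0.2 0.4] 16.525
False [-0.0004 -0.0003] [ 0.2  0.2 -0.7] 16.7917
False
20.0167
```

View pics/w7c.png

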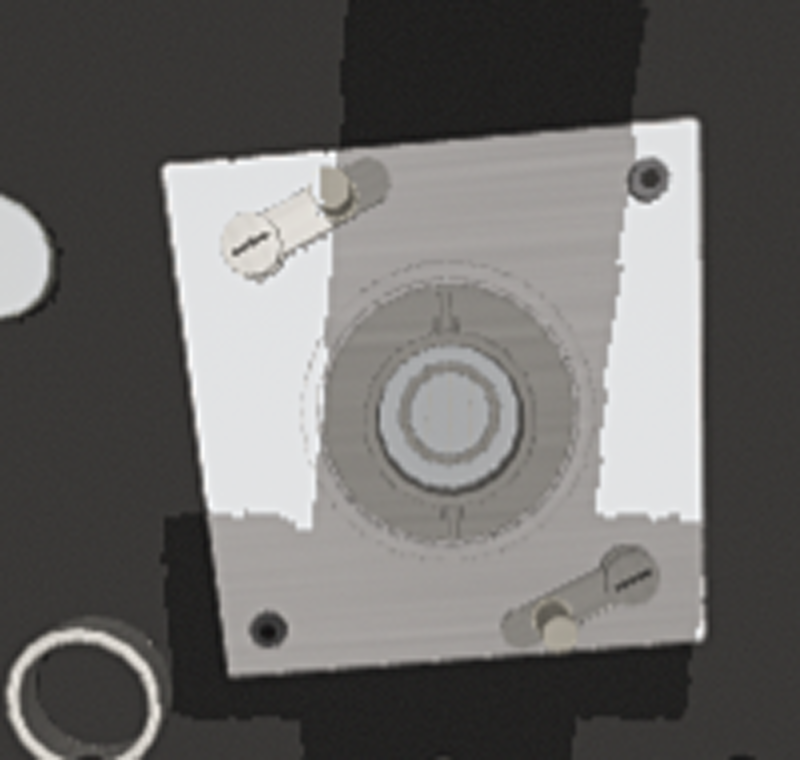

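Both clips are off the flange: arms at crop (305,220) and (580,605), well outside the flange circle. The anchor lies flat and roughly centred at (450,413). Now I measure the chamber for the grasp.

```bash
python3 - <<'E'
from h import *
import pickle
c=pickle.load(open("pics/w7.pkl","rb"))
def f(l,z):
    a=(np.array(l,float)+.5)/4-.5+[150,30]; return ray(c,a,z)[:,:2]
N=f([(446,290),(452,540)],.027);e=N[1]-N[0];print("nip",N.mean(0),np.linalg.norm(e),np.degrees(np.arctan2(e[1],e[0])))
print("rim",f([(450,418)],.038))
P=f([(252,245),(629,575)],.022);print("piv",P.mean(0));Q=f([(336,188),(560,633)],.044)
for i in(0,1):
    a=P.mean(0)-P[i];b=Q[i]-P[i];print("clip",np.linalg.norm(b),np.arctan2(a[0]*b[1]-a[1]*b[0],a@b))
F=f([(450,283),(450,548),(320,415),(580,415)],.014);print("flange",F.mean(0))
print(f([(163,165),(698,118),(704,640),(230,676)],.01).mean(0))
s=bot.state();print(s["tcp_pos"],s["opening"])
# jaw centre column in wrist cam vs projected tool axis
d=np.load("pics/w7d.npy");print([ (u,round(float(d[226,u]),3)) for u in range(150,360,5) if 0<d[226,u]<.2])
t=s["tcp_pos"];print(proj(vision.get_calibration("wrist"),[t+[0,0,.04]]))
E
```

```text
nip [0.56943687 0.08425032] 0.07806527118138581 8.931316363068644
rim [[0.56855728 0.08409286]]
piv [0.56909021 0.08394773]
clip 0.030996914882257493 1.160481135907474
clip 0.029236303109574553 1.222496536046032
flange [0.56970148 0.08497459]
[0.56949114 0.08459912]
[0.61998657 0.08001408 0.1999769 ] 0.9992745818958954
[(165, 0.16), (170, 0.161), (175, 0.165), (180, 0.164), (325, 0.168), (330, 0.165), (335, 0.164), (340, 0.161)]
[[254.12736797 243.55821412]]
```

```bash
python3 - <<'E'
from h import *
o=ori(np.radians(8.5));C=[.5691,.0843]
bot.reach([*C,.10],o)
print(bot.state()["tcp_pos"])
r=bot.movel([*C,-.009],vel=.06,until_force=4);s=bot.state();print(r,s["tcp_pos"],s["ft_force"],s["t"])
snap("side","pics/s8.png");snap("wrist","pics/w8.png")
p=np.load("pics/s8p.npy");crop(p,170,310,150,270,5,"pics/s8c.png")
E
```

```text
[0.57009297 0.08445236 0.10122146]
False [ 0.5692982   0.08438152 -0.00871371] [ 0.02611998  0.22957841 -0.23544626] 22.5083
```

View pics/s8c.png

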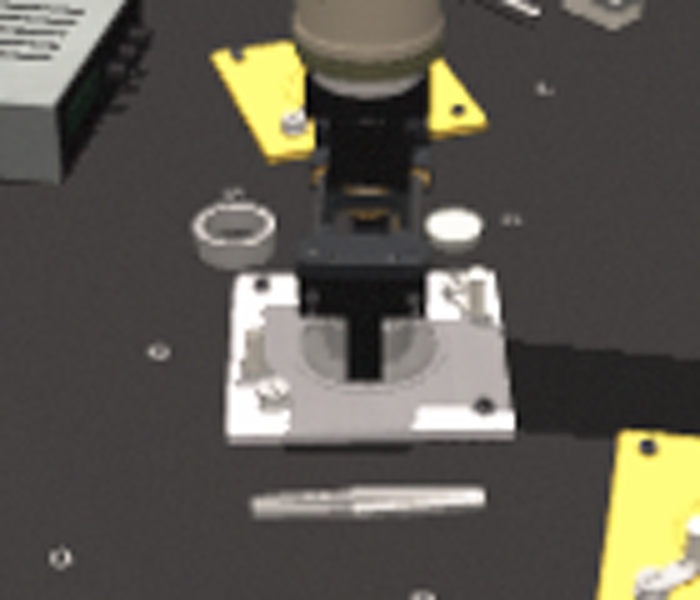

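View pics/w8.png

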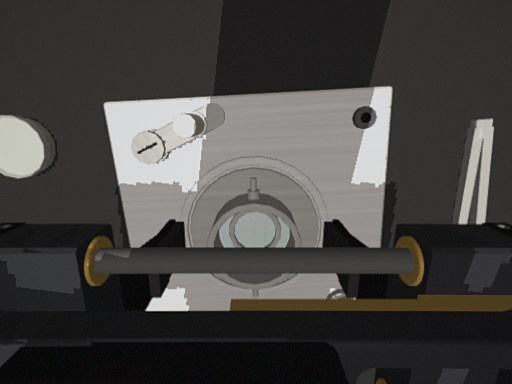

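The jaws straddle the wall symmetrically: wall centre at column 254, pads at 180 and 330. I check the tip height and then grip.

```bash
python3 - <<'E'
from h import *
c=vision.get_calibration("side");yh=rot(np.radians(8.5))[:,1]
for z in(.014,.018,.020,.024):
    print(z,((proj(c,[[*(np.array([.5693,.0844])+.0585*yh),z]])-[170,150])*5).round(0))
set_gripper(0.0,15);s=bot.state();print(s["opening"],s["ft_force"].round(1))
set_gripper(0.0,40);bot.wait(.3);s=bot.state();print(s["opening"],s["opening"]*87,s["ft_force"].round(1),s["t"])
snap("wrist","pics/w9.png")
E
```

```text
0.014 [[364. 393.]]
0.018 [[364. 388.]]
0.02 [[364. 385.]]
0.024 [[364. 380.]]
0.6252298602217605 [ 0.1 -0.1 -0.2]
0.6146603267547393 53.475448427662315 [-0.6 -0.2  0.1] 23.7917
```

View pics/w9.png

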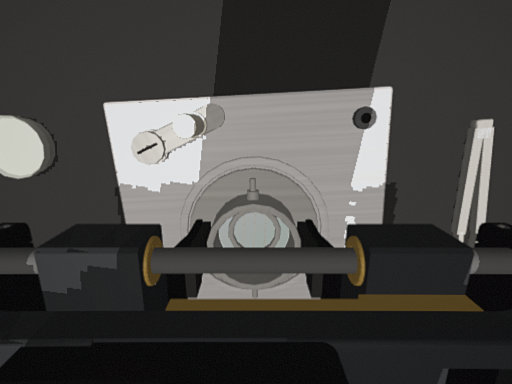

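The jaws hold a width of 53.5 mm, which matches the 54 mm wall. I'll lift slowly in stages, checking level with images.

```bash
python3 - <<'E'
from h import *
C=[.5693,.0844]
bot.movel([*C,.011],vel=.03);s=bot.state();print(s["opening"]*87,s["ft_force"].round(1))
bot.movel([*C,.061],vel=.05);s=bot.state();print(s["opening"]*87,s["ft_force"].round(1),s["t"])
snap("side","pics/s10.png")
p=np.load("pics/s10p.npy");crop(p,170,310,150,270,5,"pics/s10c.png")
E
```

```text
53.435529458094585 [ 0.1 -0.4 -2.4]
53.70709195071826 [-0.2 -0.5 -3. ] 25.8083
```

View pics/s10c.png

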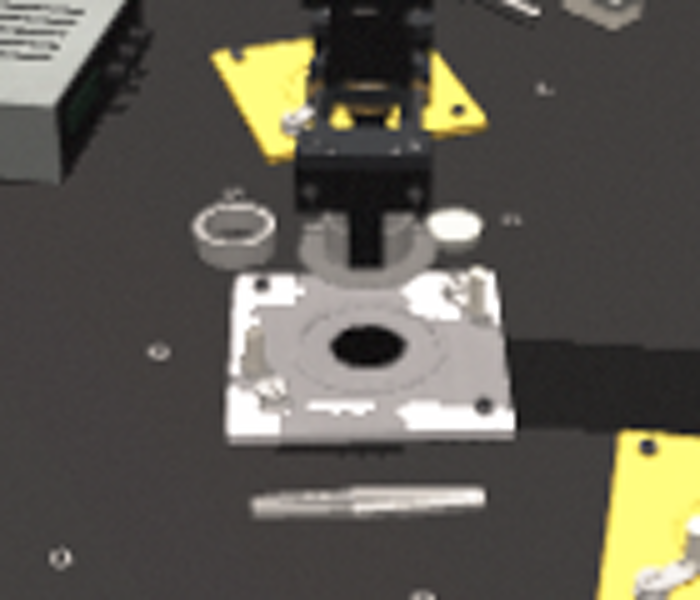

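The chamber is lifted clear and looks level, with its flange at crop (367,250). The tool carries about 3 N, so the grip is holding. Now up to the final height.

```bash
python3 - <<'E'
from h import *
C=[.5693,.0844]
bot.movel([*C,.141],vel=.06);bot.wait(.7);s=bot.state();print(s["tcp_pos"],s["opening"]*87,s["ft_force"].round(1),s["t"],abs(s["joint_vel"]).max())
snap("side","pics/s11.png");snap("wrist","pics/w11.png");snap("top","pics/t11.png")
p=np.load("pics/s11p.npy");crop(p,180,300,130,240,5,"pics/s11c.png")
p=np.load("pics/w11p.npy");crop(p,150,350,150,300,4,"pics/w11c.png")
# flange depth left vs right of the wall in the wrist view, as plane fit
d=np.load("pics/w11d.npy");c=__import__("pickle").load(open("pics/w11.pkl","rb"))
X=[]
for v in range(150,215):
    for u in range(180,335):
        z=d[v,u]
        if .15<z<.24:
            k=cv2.undistortPoints(np.array([[[u,v]]],float),K(c),c["dist_coeffs"]).ravel()
            X.append(c["R"].T@(np.r_[k,1]*z-c["t"]))
X=np.array(X);r=np.hypot(X[:,0]-C[0],X[:,1]-C[1])
m=(r>.031)&(r<.041)&(abs(X[:,2]-.174)<.012);A=X[m]
if len(A)>20:
    co=np.linalg.lstsq(np.c_[A[:,0]-C[0],A[:,1]-C[1],np.ones(len(A))],A[:,2],rcond=None)[0];print(len(A),"slopes,z",co)
E
```

```text
[0.5693145  0.08440563 0.14101422] 53.2742376080915 [ 0.  -0.4 -2.4] 28.0417 0.0019284476424292307
1886 slopes,z [-0.07099063 -0.01232013  0.16144743]
```

View pics/s11c.png

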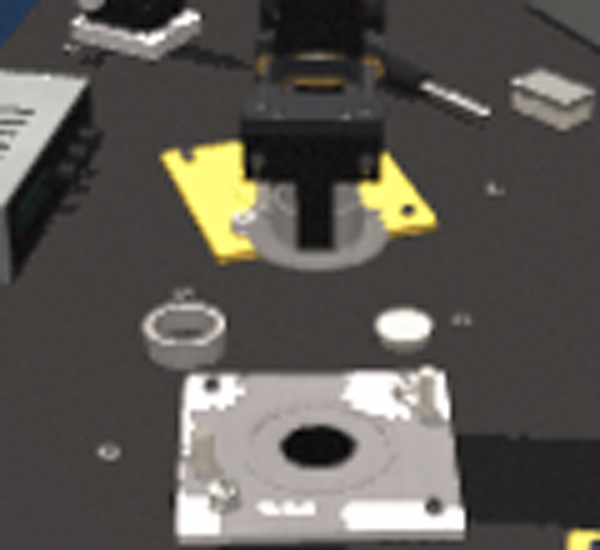

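View pics/w11c.png

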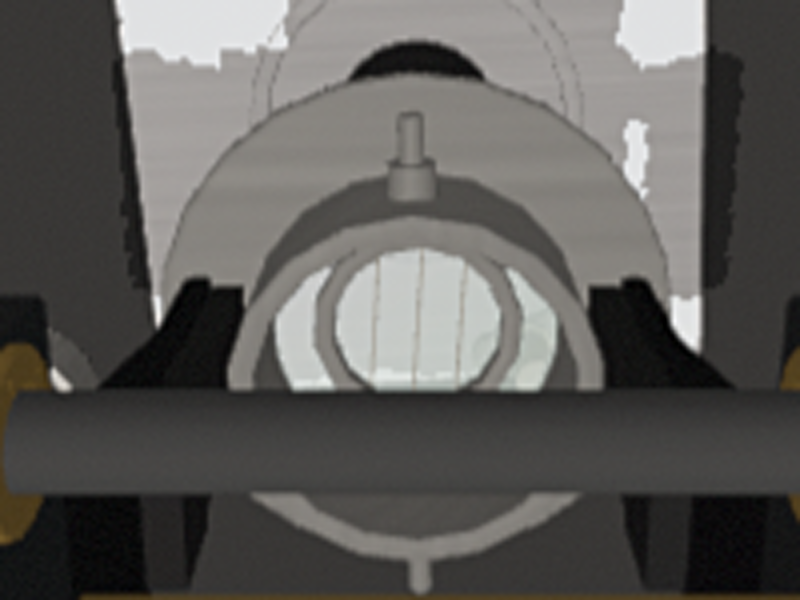

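View pics/t11.png

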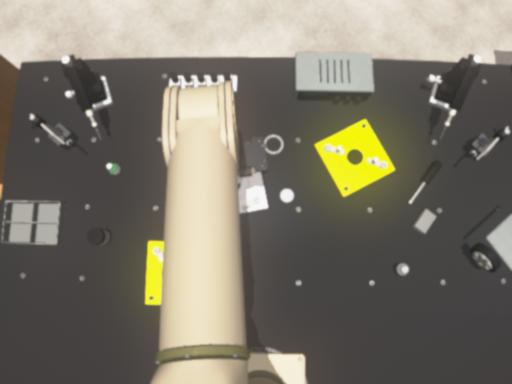

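Everything looks right and the anchor is flat inside. However, my flange plane fit gave a slope of 0.07 against the 0.09 limit. It sees only one side of the flange, so I'll cross-check against the picture of the seated chamber (w9). The camera-to-jaw geometry is the same there, so any tilt or slip would show up as pixel shifts.

```bash
python3 - <<'E'
from h import *
import pickle
C=[.5693,.0844]
def pts(n,dz):
    d=np.load(f"pics/{n}d.npy");c=pickle.load(open(f"pics/{n}.pkl","rb"))
    v,u=np.mgrid[150:225,170:340];z=d[v,u];ok=(z>.14)&(z<.26)
    k=cv2.undistortPoints(np.stack([u[ok],v[ok]],1).astype(float).reshape(-1,1,2),K(c),c["dist_coeffs"]).reshape(-1,2)
    X=(np.c_[k,np.ones(len(k))]*z[ok][:,None]-c["t"])@c["R"]
    X=X-[*C,dz];return X@np.block([[rot(np.radians(8.5)),np.zeros((2,1))],[np.zeros((1,2)),np.eye(1)]])
for n,dz in(("w9",.010),("w11",.1597)):
    X=pts(n,dz);r=np.hypot(X[:,0],X[:,1])
    m=(r>.032)&(r<.040)&(abs(X[:,1])>.006)&(X[:,2]<.012)&(X[:,2]>-.004);A=X[m]
    print(n,len(A))
    for lo,hi in((-.04,-.034),(-.034,-.028),(-.028,-.022),(-.022,-.016)):
        k=(A[:,0]>lo)&(A[:,0]<hi);print("  x",lo,k.sum(),"z",np.median(A[k,2]) if k.any() else None, [np.median(A[k&(s*A[:,1]>0),2]).round(4) for s in(1,-1)])
    co=np.linalg.lstsq(np.c_[A[:,:2],np.ones(len(A))],A[:,2],rcond=None)[0];print("  fit",co.round(4))
a=np.load("pics/w9p.npy")[150:300,150:350];b=np.load("pics/w11p.npy")[150:300,150:350]
cv2.imwrite("pics/cmp.png",cv2.resize(np.hstack([a,b])[:,:,::-1],None,fx=2,fy=2))
E
```

```text
w9 1721
  x -0.04 264 z 0.002555876077607323 [np.float64(0.0025), np.float64(0.0026)]
  x -0.034 482 z 0.002602068256647957 [np.float64(0.0026), np.float64(0.0026)]
  x -0.028 338 z 0.002617799788571724 [np.float64(0.0026), np.float64(0.0026)]
  x -0.022 274 z 0.002597509400699696 [np.float64(0.0026), np.float64(0.0026)]
  fit [ 0.0392 -0.0003  0.0038]
w11 1727
  x -0.04 266 z 0.0029678324777150933 [np.float64(0.0031), np.float64(0.0029)]
  x -0.034 496 z 0.00291574200312765 [np.float64(0.0029), np.float64(0.0029)]
  x -0.028 331 z 0.0029292571394924083 [np.float64(0.0029), np.float64(0.0029)]
  x -0.022 266 z 0.0029172530918717132 [np.float64(0.0028), np.float64(0.003)]
  fit [ 0.033  -0.0014  0.0039]
```

View pics/cmp.png

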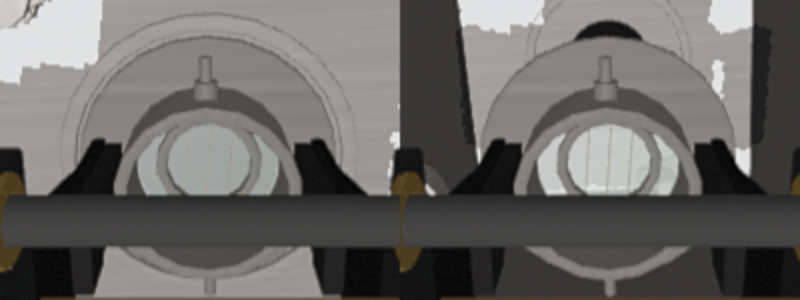

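The comparison shows no tilt and no slip. The medians across the flange are flat to 0.1 mm, and the seated and lifted views match pixel for pixel, so the earlier 0.07 slope came from outliers. The chamber underside is at z≈0.16. Handing in.

```bash
python3 - <<'E'
from h import *
s=bot.state();print(s["t"],s["opening"],s["tcp_pos"]);bot.close_job()
E
```

```text
28.1917 0.6167500122856573 [0.5693019  0.08438339 0.14101257]
the job is handed in; nothing more can be done
```

I swung both clips off the flange, gripped the chamber by its round wall at 40 N, and lifted it straight up. I handed the job in at 28.2 s, with the chamber held still over the base.

**Last checks**
- **Clips:** measured at about 1.16 and 1.22 rad before the grasp; both need more than 0.6.
- **Height and position:** the underside is about 160 mm above the platform, within a few millimetres of the base centre.
- **Grip:** the jaws hold a width of about 53.5 mm on the 54 mm wall, and the tool carries about 2.4–3 N.
- **Level:** the flange heights are flat to about 0.2 mm, and the view from the wrist looks the same as when the chamber was seated.
- **Anchor:** it still lies flat inside the chamber.
- **Other things:** nothing I could see had moved, though the arm hid part of the last top picture and I did not measure each one.

**What failed or disagreed**
- **First push missed:** the finger passed over clip A's pin without touching anything. Both cameras showed the fingertips about 29 mm behind the reported tool point, not 8 mm ahead as stated. I corrected for that from then on.
- **Plane fits:** my first fit of the flange gave a false slope of 0.07 rad, and later fits gave 0.03–0.04 rad even with the chamber seated in its base. I put these down to stray points and relied on the flat median heights instead.

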